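# Present a labelled bottle to the bench code reader

### The job

Book the paint bottle out at the bench code reader: stand it upright in the reader's vee rest, close up against both cheeks, turned so that its bar-code label faces squarely into the reader's window. Set it in gently, let go of it, and then press the reader's trigger button to take the reading. Leave the flux bottle and the jar where they are.

Things in the scene. Friction and masses are not known exactly. Their poses are not given: they have to be found in the camera images.
- bottle: Paint bottle standing on the bench, 130 mm tall, 0.16 kg: plain teal cylinder, diameter 42 mm, up to z = 97 mm; above it a fixed pink cap, diameter 37 mm (grip it there from above: it clears every part of the reader). Origin: centre of its underside, z up; +x points out through the middle of the bar-code label, which at the start faces roughly towards the robot.
- code (a point): Middle of the bar-code label on the bottle's side: white paper, about 25 mm wide and 34 mm tall, with upright black bars; 45 mm above the bottle's underside, 21.5 mm from its axis along the bottle's +x.
- reader: Cordless code reader that stays put on the bench, place and yaw vary: steel base plate 220 x 110 x 8 mm (x = -50 to 170 mm) with a steel vee rest and behind it a grey and black reader head (62 mm wide, x = 60 to 150 mm, top 84 mm above the bench). Origin: on the bench under the axis of a bottle seated in the vee; +x runs from the vee to the head (to the robot's right), z up.
- vee_seat (a point): Where the centre of the bottle's underside belongs, on top of the base plate (8 mm above the bench); axes as the reader's. The vee is two upright cheeks, 6 x 32 mm, tops 70 mm above the bench, open towards -x; their inner faces touch a 42 mm bottle 55 degrees either side of +x. Through the 30 mm gap between them the window sees the label.
- window (a point): Centre of the reader's square black window, 60 mm from vee_seat along the reader's +x, 53 mm above the bench; it looks along the reader's -x, at the vee.
- trigger (a joint): The trigger: round grey spring push button, 26 mm across, on top of the reader head, pressed straight down. 0 = up, 0.006 m = fully down (about 4 N); it springs back up by itself. A press counts from 0.004 m.
- trigger_top (a point): Centre of the trigger button's top face, 124 mm from vee_seat along the reader's +x and 106 mm above the bench when up (10 mm above its round black collar, 42 mm across, on top of the head); moves down with the button.
- flux_bottle: Bystander, loose: squat white bottle with a red cap, diameter 54 mm, 108 mm tall. Origin at the centre of its underside.
- jar: Bystander, loose: clear jar with a red screw lid, diameter 65 mm, 99 mm tall. Origin at the centre of its underside.
Not all that is in view belongs to the job. Leave any blue look-alike of the bottle alone.

How it is judged:
By the outcome, as a careful person would: the job done as asked, in the order asked, and still so for the second after the job is handed in, with the robot touching nothing.
It also fails if it takes over 48 s, if anything falls off the work surface, if the arm or the gripper's body presses on something with over 40 N, if the wrist force passes 120 N, or if a joint passes its speed limit or range.

### The arm

A 6-joint arm with a two-finger parallel gripper is mounted at the origin on a cart in front of the work surface, level with it; the furniture and walls round the work are solid. World frame = base frame: x ahead of the robot, y to its left, z up, the work surface at z = 0. Lengths are in m, angles in rad, forces in N, time in s.
With the tool pointing down it reaches from about 0.3 to 0.85 m from the base axis. Payload 4.2 kg.
Tool frame: the origin (TCP) lies midway between the tips of the shut fingers; the grasp point (between the pads) lies 19 mm behind it (robot.grip_depth is the distance from the TCP to the grasp point, in m); z points along the fingers, y is the line along which they close (so a half turn about z gives the same grasp; the last joint's range is limited). The gripper opens to 91 mm and grips with 3 to 60 N. Pads are 32 mm wide; open, the fingers measure 118 mm over their backs; the gripper's body (76 mm by 178 mm) begins 60 mm behind the grasp point.
Start: joints at [1.274, 0.32, 1.565, -0, 1.257, -0.02], TCP at [0.157, 0.553, 0.214] pointing down, gripper open.
Joint ranges: [-3.11, 3.11], [-0.84, 2.01], [0.21, 2.61], [-1.34, 4.49], [0.05, 2.63], [-2.56, 2.56]. Speed limits (rad/s): [2.57, 2.57, 3.14, 3.14, 3.14, 3.14].

### API

Orientations are given as [roll, pitch, yaw] about the fixed x, y, z axes, in that order (R = Rz(yaw) Ry(pitch) Rx(roll)).
In Python, from bench import status, cams, robot gives the robot as it stands.
- The arm moves only by the shell command python3 -m inch 'ROWS' [FORCE]. ROWS is JSON, one flat list of numbers, 5 for each row, row after row: the shift along the tool's x, y, z in m, then the turn about the tool's z in rad, then the opening, from -1 (shut) to 1 (fully open). A call has 1 to 12 rows; each row shifts and turns the commanded pose from where the row before left it, along the tool's axes as they then stand; what a row does not reach is not made up. A row lasts 1/12 s, in which the tool goes at most 41.7 mm and 7.16 degrees, less where a joint would pass 70% of its speed; a pose out of reach is approached as far as the arm can. A call with a gripper value outside its range is refused whole. The fingers move at their own pace and stop on an object; FORCE is the grip in N (left out, the last holds). Time passes only in rows, so rows that do not move let the fingers close. It gives the time, the measured TCP pose, the force, the opening and the grip force at its end, in the units of the state.
- status.read_state(): the state, without advancing time (a new reading comes with each control period).
- cams.camera(name): name is "scene" or "side" or "wrist"; returns a dict with "frame" (480x640x3 uint8, red, green, blue), "mtx" (3x3 intrinsics, pixels), "R" (3x3) and "t" (3): a world point X has camera coordinates R X + t; the wrist camera has in their place "T_tool_cam" (4x4, takes a point from camera to tool coordinates, whose origin is the TCP and whose axes are the flange's). Camera axes: x right, y down, z forward; pixel columns grow to the right and rows downward; lengths in m; the calibration is good to about 2 mm. A picture is of the moment at which its call begins: read the wrist's pose just before it. There is no depth.
- robot.job_done(): hands the job in; it is judged then, once.
The state is a dict: "t": time; "joint_pos": joint angles; "qvel": joint speeds; "tau": joint torques, N m; "ee_pos": TCP position; "tool_rot": TCP orientation; "ft_force": force on the tool from outside, world axes, zero at the start; "torque": the same for the moment, N m; "gripper_width": finger opening in m; "gripper_force": force on a finger pad.
Only numpy, scipy, OpenCV 4.12 (cv2) and the standard library are available. Lean on these libraries where they do the work, as an engineer would, in place of code of your own. Each camera call takes 0.05 s, during which the arm holds its last target. There are 200 camera calls.

## Working session

There is one attempt and no reset: what is moved stays moved. The work goes in short steps, Python scripts to look and compute and a shell command to move; the robot and the scene stay as the last step left them, time stands still between calls to the robot, and variables do not carry over. Pictures are saved under pics/ and viewed, at most 10 in all, crops included, and the job is handed in when it is done.

```bash
ls; mkdir -p pics
python3 - <<'E'
from bench import status,cams,robot
import cv2,pickle
s=status.read_state();print({k:s[k] for k in('t','ee_pos','tool_rot','gripper_width','ft_force')})
d={}
for n in("scene","side","wrist"):
    c=cams.camera(n);d[n]=c;cv2.imwrite(f"pics/{n}0.png",c["frame"][:,:,::-1])
pickle.dump((s,d),open("c0.pkl","wb"))
print(d["wrist"]["T_tool_cam"],d["wrist"]["mtx"])
E
```

```text
pics
{'t': 0.0, 'ee_pos': array([0.15699843, 0.55262371, 0.21312154]), 'tool_rot': array([-3.13982970e+00,  7.22460663e-06,  2.86480664e+00]), 'gripper_width': 0.09086129097165005, 'ft_force': array([-0.76574308,  0.98974851, -0.02569838])}
[[-5.91638960e-04 -9.55222136e-01 -2.95889034e-01  8.48408486e-02]
 [ 9.99999216e-01 -2.38541069e-04 -1.22944329e-03 -1.15856249e-03]
 [ 1.10380976e-03 -2.95889529e-01  9.55221528e-01 -1.70869933e-01]
 [ 0.00000000e+00  0.00000000e+00  0.00000000e+00  1.00000000e+00]] [[422.59448764   0.         322.61359894]
 [  0.         422.59448764 244.93773621]
 [  0.           0.           1.        ]]
```

View pics/scene0.png

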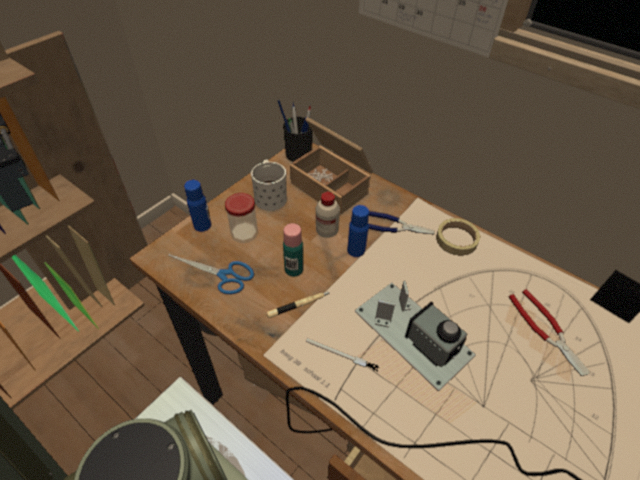

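View pics/side0.png

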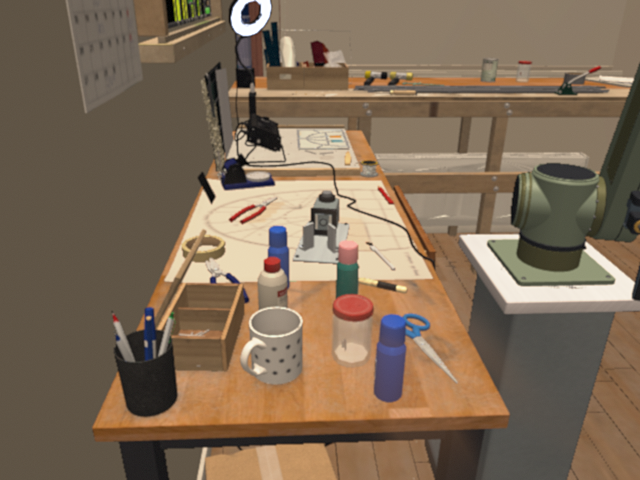

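The scene view shows the teal bottle with its pink cap at (293,250) and two blue look-alikes at (199,205) and (358,232). The flux bottle is at (327,215), the jar at (241,217) and the reader at (415,335). Only the teal and pink one, with a white label, fits the description. I'll enlarge to confirm it.

Run:
```python
import cv2,pickle,numpy as np
s,d=pickle.load(open("c0.pkl","rb"))
f=d["scene"]["frame"][:,:,::-1]
g=d["side"]["frame"][:,:,::-1]
a=cv2.resize(f[215:285,255:335],None,fx=5,fy=5,interpolation=cv2.INTER_CUBIC)   # 400x350
b=cv2.resize(f[275:395,345:485],None,fx=5,fy=5,interpolation=cv2.INTER_CUBIC) #700x600
cv2.imwrite("pics/r.png",b)
c=cv2.resize(g[185:305,290:370],None,fx=5,fy=5,interpolation=cv2.INTER_CUBIC) #400x600
out=np.zeros((600,800,3),np.uint8);out[:350,:400]=a;out[:,400:]=c
cv2.imwrite("pics/bc.png",out)
```

```text
(no output)
```

View pics/bc.png

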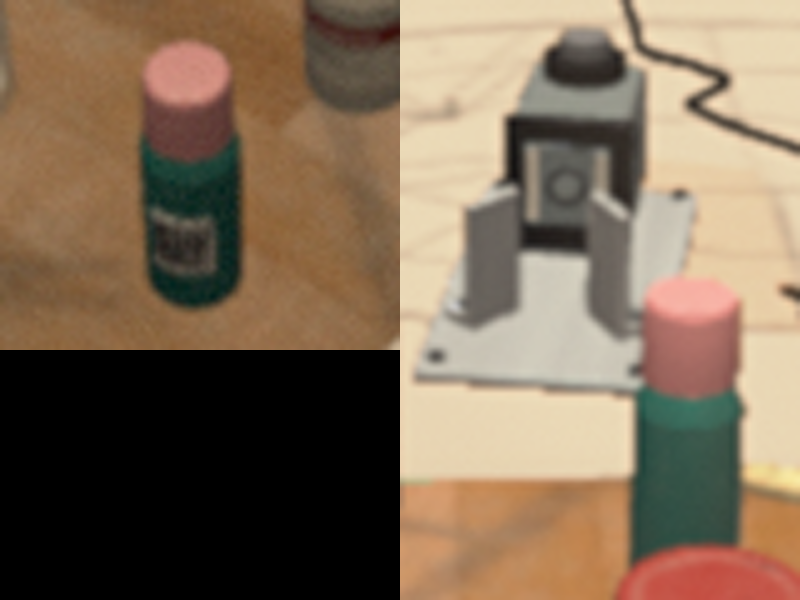

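View pics/r.png

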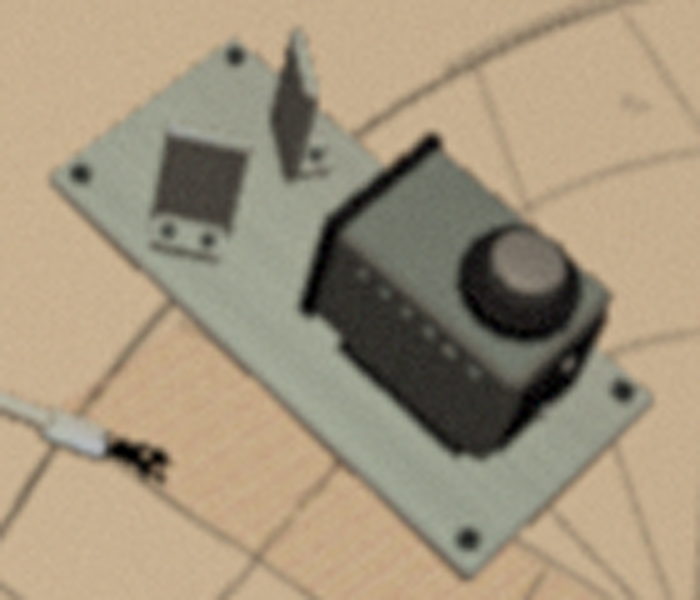

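The crop confirms it: teal body, pink cap and a bar-code label, with the cap top at scene (292.4,229.6) and the label middle at (291.5,263.5). The reader's plate corners, cheeks, head and button are clear in the other crop.

```bash
cat > h.py <<'E'
import numpy as np,cv2
from scipy.optimize import least_squares
from scipy.spatial.transform import Rotation as Ro
def proj(c,X):
    P=np.atleast_2d(X)@np.asarray(c["R"]).T+np.asarray(c["t"]).ravel();p=P@c["mtx"].T;return p[:,:2]/p[:,2:]
def place(p,L):
    c,s=np.cos(p[2]),np.sin(p[2]);L=np.atleast_2d(L)
    return np.c_[p[0]+c*L[:,0]-s*L[:,1],p[1]+s*L[:,0]+c*L[:,1],L[:,2]]
def wristcam(s,c):
    T=np.eye(4);T[:3,:3]=Ro.from_euler("xyz",s["tool_rot"]).as_matrix();T[:3,3]=s["ee_pos"]
    W=np.linalg.inv(T@c["T_tool_cam"]);return dict(mtx=c["mtx"],R=W[:3,:3],t=W[:3,3])
def fit(obs,p0):
    f=lambda p:np.concatenate([(proj(c,place(p,L))-uv).ravel() for c,L,uv in obs])
    r=least_squares(f,p0,loss="soft_l1");return r.x,f(r.x).reshape(-1,2).round(1)
E
python3 - <<'E'
import pickle;from h import *
s,d=pickle.load(open("c0.pkl","rb"))
S,D=d["scene"],d["side"]
cr=lambda a,x,y:(np.array(a,float)+.5)/5-.5+[x,y]
L=np.array([[-50,-55,8],[-50,55,8],[170,55,8],[170,-55,8],[124,0,106]])/1e3
uv=cr([[52,178],[237,40],[652,398],[468,570],[528,262]],345,275)
uv2=cr([[15,374],[295,194],[187,38]],290,185)
for o in ([(S,L,uv)],[(D,L[[1,3,4]],uv2)],[(S,L,uv),(D,L[[1,3,4]],uv2)]):
    p,r=fit(o,[.5,0,-1.5]);print("reader",p,r.tolist())
bs=cr([[187,73],[183,243]],255,215);bd=cr([[293,297]],290,185)
M=np.array([[0,0,130],[21.5,0,45]])/1e3
for o in ([(S,M,bs)],[(S,M,bs),(D,M[:1],bd)]):
    p,r=fit(o,[.4,.3,-2.5]);print("bottle",p,r.tolist())
for n,c in (("scene",S),("side",D)): print(n,-np.asarray(c["R"]).T@np.asarray(c["t"]).ravel())
# others
def ground(c,u,z):
    R=np.asarray(c["R"]);r=R.T@np.linalg.inv(c["mtx"])@[*u,1];o=-R.T@np.asarray(c["t"]).ravel();return (o+r*(z-o[2])/r[2]).round(3)
print("flux",ground(S,(328,198),.108),"jar",ground(S,(240,204),.099),"blue",ground(S,(360,212),.13),ground(S,(194,186),.13))
E
```

```text
reader [ 0.50054956 -0.0627493  -1.76340564] [[-1.6, -0.9], [-0.4, -1.6], [1.6, 0.2], [0.2, 2.3], [0.1, -0.1]]
reader [ 0.49868946 -0.06016154 -1.73922343] [[0.1, 0.2], [0.6, -0.1], [-0.6, -0.2]]
reader [ 0.49966623 -0.06241693 -1.75633162] [[-2.0, -0.5], [-1.0, -1.4], [1.4, -0.1], [0.4, 2.3], [-0.0, -0.2], [-0.7, -0.5], [1.2, -0.2], [-0.2, -0.5]]
bottle [ 0.46139674  0.15955375 -2.63647412] [[0.1, -0.8], [-0.1, 0.8]]
bottle [ 0.46127736  0.15997011 -2.61663606] [[-0.1, -0.9], [-0.1, 0.7], [-0.1, -0.4]]
scene [ 0.01080922 -0.25995381  0.791024  ]
side [0.56253017 1.02300718 0.53879692]
flux [0.593 0.173 0.108] jar [0.465 0.312 0.099] blue [0.583 0.083 0.13 ] [0.421 0.401 0.13 ]
```

```bash
python3 -m inch '[-0.023,-0.027,0.0035,0,1,-0.023,-0.027,0.0035,0,1,-0.023,-0.027,0.0035,0,1,-0.023,-0.027,0.0035,0,1,-0.023,-0.027,0.0035,0,1,-0.023,-0.027,0.0035,0,1,-0.023,-0.027,0.0035,0,1,-0.023,-0.027,0.0035,0,1,-0.023,-0.027,0.0035,0,1,-0.023,-0.027,0.0035,0,1,-0.023,-0.027,0.0035,0,1,-0.023,-0.027,0.0035,0,1]' && python3 -m inch '[-0.023,-0.027,0.0035,0,1,-0.023,-0.027,0.0035,0,1,-0.023,-0.027,0.0035,0,1,0,0,0,-0.09,1,0,0,0,-0.09,1,0,0,0,-0.09,1,0,0,0,0,1,0,0,0,0,1,0,0,0,0,1]'
python3 - <<'E'
from bench import status,cams
import cv2,pickle
s=status.read_state();c=cams.camera("wrist");print(s["ee_pos"],s["tool_rot"],s["qvel"])
pickle.dump((s,c),open("c1.pkl","wb"));cv2.imwrite("pics/w1.png",c["frame"][:,:,::-1])
E
```

```text
t: 1.15
ee_pos: [0.3343, 0.1644, 0.1718]
tool_rot: [3.141, 0.0, 2.865]
ft_force: [0.1, 0.2, -0.4]
gripper_width: 0.0913
gripper_force: 0.0
t: 1.9
ee_pos: [0.3782, 0.0694, 0.1614]
tool_rot: [3.141, -0.0, 3.133]
ft_force: [0.6, -0.3, 0.2]
gripper_width: 0.0915
gripper_force: 0.0
[0.37821624 0.06939313 0.16139936] [ 3.14148674e+00 -5.80517861e-05  3.13321090e+00] [ 4.32057806e-03  2.86158056e-04  7.86346257e-04 -1.48667900e-05
  2.63700289e-04 -7.73497815e-03]
```

View pics/w1.png

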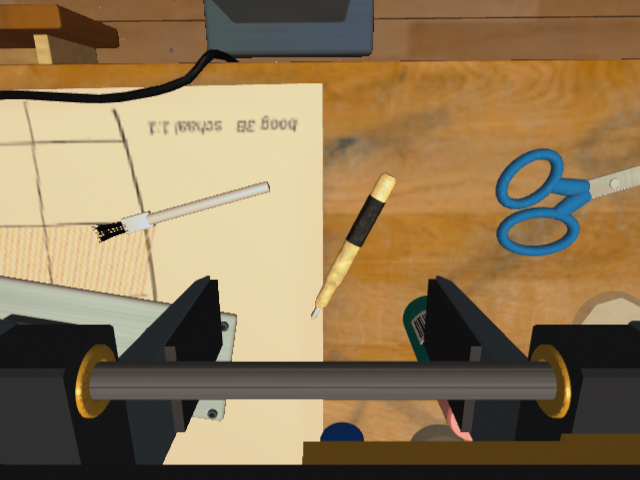

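The gripper's body hides the lower part of the image, and the bottle sits behind the right finger at (425,325). I'll shift so the bottle comes out to the right of the fingers, then take a second view over the reader.

```bash
cat > snap.py <<'E'
import sys,cv2,pickle
from bench import status,cams
n=sys.argv[1];s=status.read_state();c=cams.camera("wrist");print(n,s["ee_pos"].round(4),s["tool_rot"].round(3))
pickle.dump((s,c),open(f"{n}.pkl","wb"));cv2.imwrite(f"pics/{n}.png",c["frame"][:,:,::-1])
E
python3 -m inch '[-0.008,-0.023,-0.013,0,1,-0.008,-0.023,-0.013,0,1,-0.008,-0.023,-0.013,0,1,0,0,0,0.095,1,0,0,0,0.095,1,0,0,0,0.095,1,0,0,0,0.095,1,0,0,0,0,1,0,0,0,0,1,0,0,0,0,1]' && python3 snap.py w2 && python3 -m inch '[-0.03,0,-0.01,0,1,-0.03,0,-0.01,0,1,-0.03,0,-0.01,0,1,-0.03,0,-0.01,0,1,0,0,0,0,1,0,0,0,0,1,0,0,0,0,1]' && python3 snap.py w3
python3 - <<'E'
import cv2,numpy as np
a=cv2.imread("pics/w2.png");b=cv2.imread("pics/w3.png")
cv2.imwrite("pics/w23.png",np.hstack([cv2.resize(a,(400,300)),cv2.resize(b,(400,300))]))
E
```

```text
t: 2.78
ee_pos: [0.4018, 0.0003, 0.2004]
tool_rot: [3.142, -0.0, 2.757]
ft_force: [-0.0, 0.2, -0.1]
gripper_width: 0.0912
gripper_force: 0.0
w2 [4.018e-01 3.000e-04 2.004e-01] [ 3.142 -0.     2.757]
t: 3.42
ee_pos: [0.512, -0.0449, 0.2397]
tool_rot: [-3.141, -0.002, 2.755]
ft_force: [-0.2, -0.5, -0.6]
gripper_width: 0.0913
gripper_force: 0.0
w3 [ 0.512  -0.0449  0.2397] [-3.141e+00 -2.000e-03  2.755e+00]
```

View pics/w23.png

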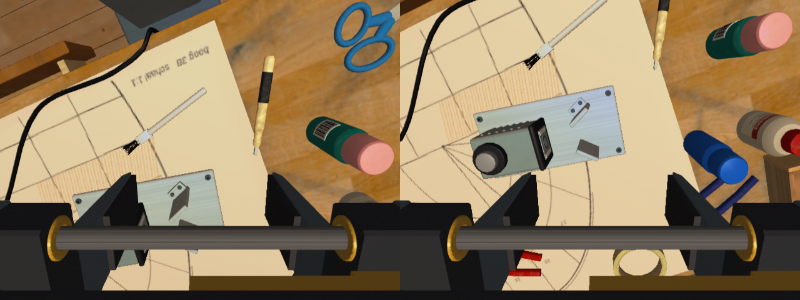

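Run:
```python
import cv2,numpy as np
a=cv2.imread("pics/w2.png");b=cv2.imread("pics/w3.png")
cu=dict(interpolation=cv2.INTER_CUBIC)
A=cv2.resize(a[172:286,480:640],None,fx=5,fy=5,**cu);B=cv2.resize(b[125:305,112:372],None,fx=3,fy=3,**cu)
cv2.imwrite("pics/A.png",A);cv2.imwrite("pics/B.png",B)
```

```text
(no output)
```

View pics/A.png

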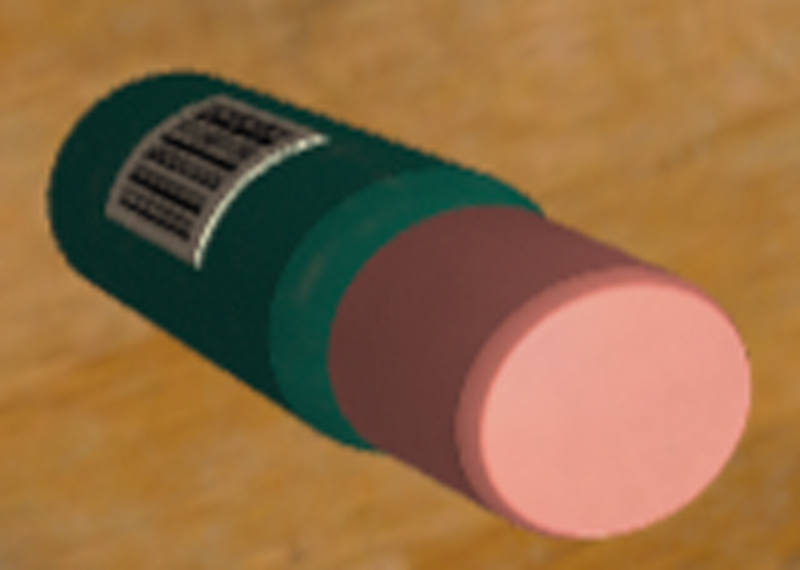

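View pics/B.png

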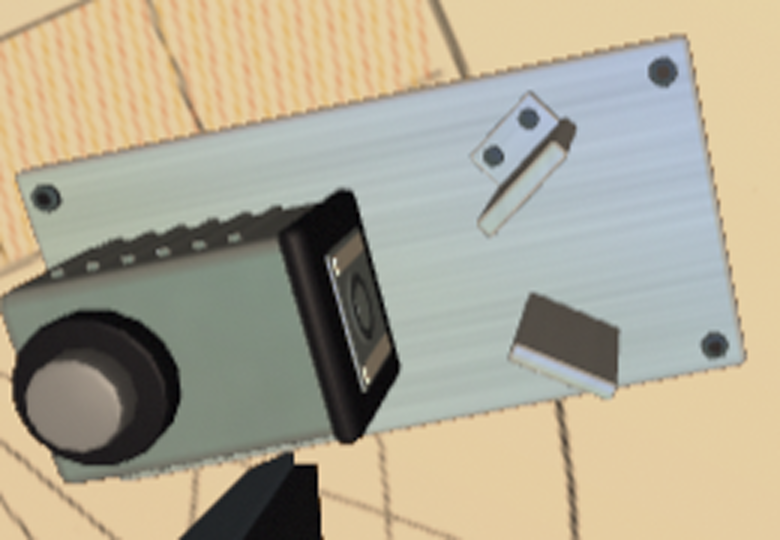

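Run:
```python
import pickle;from h import *
s0,d=pickle.load(open("c0.pkl","rb"));S,D=d["scene"],d["side"]
s2,c2=pickle.load(open("w2.pkl","rb"));s3,c3=pickle.load(open("w3.pkl","rb"))
W2,W3=wristcam(s2,c2),wristcam(s3,c3)
cr=lambda a,x,y,k:(np.array(a,float)+.5)/k-.5+[x,y]
a=.595;R=.0215
L=lambda z,sg:[R*np.cos(a),sg*R*np.sin(a),z]
for sg in(1,-1):
    M=np.array([[0,0,.13],L(.062,sg),L(.062,-sg),L(.028,sg),L(.028,-sg)])
    p,r=fit([(W2,M,cr([[616,409],[327,138],[198,268],[228,95],[107,213]],480,172,5))],[.461,.16,-2.62]);print("bottle",p,r.tolist())
Lr=np.array([[170,-55,8],[-50,-55,8],[-50,55,8],[170,55,8],[124,0,106],[60,0,53]])/1e3
uv=cr([[18,173],[686,37],[745,362],[68,482],[74,405],[362,305]],112,125,3)
p,r=fit([(W3,Lr,uv)],[.5,-.06,-1.75]);print("reader",p,r.tolist())
p,r=fit([(W3,Lr[:4],uv[:4])],[.5,-.06,-1.75]);print("plate only",p,r.tolist())
```

```text
bottle [ 0.44789708  0.15887387 -0.78031384] [[-0.3, -19.6], [1.2, 37.0], [-0.5, -0.8], [0.6, 34.4], [-0.4, 0.0]]
bottle [ 0.4616965   0.15737658 -2.67025045] [[1.7, 1.7], [-0.9, 0.1], [0.2, -2.1], [-1.9, 0.7], [0.2, -1.2]]
reader [ 0.50119292 -0.06504281 -1.76546086] [[-3.0, -1.1], [1.4, -1.2], [1.3, 2.0], [15.9, 0.9], [-0.8, 0.0], [-1.1, 0.3]]
plate only [ 0.50106342 -0.06638795 -1.768246  ] [[-4.3, -1.2], [0.2, -0.7], [-0.1, 2.5], [14.4, 0.8]]
```

Run:
```python
import pickle;from h import *
s2,c2=pickle.load(open("w2.pkl","rb"));s3,c3=pickle.load(open("w3.pkl","rb"))
s0,d=pickle.load(open("c0.pkl","rb"));S,D=d["scene"],d["side"]
W2,W3=wristcam(s2,c2),wristcam(s3,c3)
cr=lambda a,x,y,k:(np.array(a,float)+.5)/k-.5+[x,y]
uvb=cr([[616,409],[327,138],[198,268],[228,95],[107,213]],480,172,5)
def f(q):
    a,h=q[3],q[4];R=.0212
    M=np.array([[0,0,.13]]+[[R*np.cos(a),g*R*np.sin(a),.045+k*h] for k in(1,-1) for g in(-1,1)])
    P=place(q[:3],M)+[0,0,q[5]]
    return np.r_[(proj(W2,P)-uvb).ravel(),(a-.595)*20,(h-.017)*1000,q[5]*500]
r=least_squares(f,[.461,.158,-2.65,.595,.017,0]);print("bottle",r.x,f(r.x).round(1))
Lr=np.array([[170,-55,8],[-50,-55,8],[-50,55,8],[124,0,106],[60,0,53]])/1e3
uv=cr([[18,173],[686,37],[745,362],[74,405],[362,305]],112,125,3)
p,r=fit([(W3,Lr,uv)],[.5,-.06,-1.75]);print("reader",p,r.tolist())
L=np.array([[-50,-55,8],[-50,55,8],[170,55,8],[170,-55,8],[124,0,106]])/1e3
us=cr([[52,178],[237,40],[652,398],[468,570],[528,262]],345,275,5);ud=cr([[15,374],[295,194],[187,38]],290,185,5)
p,r=fit([(W3,Lr,uv),(S,L,us),(D,L[[1,3,4]],ud)],[.5,-.06,-1.75]);print("all",p,r.tolist())
```

```text
bottle [ 4.61666292e-01  1.57706177e-01 -2.66047257e+00  6.59570677e-01
  1.69851585e-02 -1.41009743e-03] [ 0.7  0.7  0.2 -0.5 -0.3 -0.7 -0.8  0.2 -0.1  0.2  1.3 -0.  -0.7]
reader [ 0.50081864 -0.06456534 -1.75804095] [[-2.7, -0.3], [1.2, -2.1], [2.0, 1.1], [-0.1, 0.5], [-0.6, 0.2]]
all [ 0.50056293 -0.06410733 -1.75679161] [[-2.4, -0.5], [1.5, -2.6], [2.4, 0.6], [0.3, 0.2], [-0.3, -0.1], [-1.0, -0.3], [-0.1, -1.3], [2.5, 0.1], [1.4, 2.5], [1.1, 0.0], [-1.1, -0.8], [0.8, -0.5], [-0.6, -0.7]]
```

Bottle is at (0.4616, 0.158) with yaw −2.66, and the reader at (0.5006, −0.0642) with yaw −1.757. Moving above the cap now.

```bash
python3 -m inch '[0.0205,0.0282,0,0,1,0.0205,0.0282,0,0,1,0.0205,0.0282,0,0,1,0.0205,0.0282,0,0,1,0.0205,0.0282,0,0,1,0.0205,0.0282,0,0,1,0,0,0,0,1]' && python3 -m inch '[0,0,0.005,0.107,1,0,0,0.005,0.107,1,0,0,0.005,0.107,1,0,0,0.005,0.107,1,0,0,0.01,0.107,1,0,0,0.01,0.107,1,0,0,0.01,0.107,1,0,0,0.01,0.107,1,0,0,0.01,0,1,0,0,0,0,1,0,0,0,0,1]'
```

```text
t: 4.05
ee_pos: [0.4599, 0.1627, 0.2403]
tool_rot: [3.139, -0.003, 2.761]
ft_force: [-0.4, -0.3, -0.0]
gripper_width: 0.0914
gripper_force: 0.0
t: 4.97
ee_pos: [0.4621, 0.1576, 0.1701]
tool_rot: [-3.14, -0.0, 1.901]
ft_force: [0.1, 1.1, -0.3]
gripper_width: 0.0914
gripper_force: 0.0
```

```bash
python3 -m inch '[0,0,0.015,0,1,0,0,0.015,0,1,0,0,0.015,0,1,0,0,0.013,0,1,0,0,0.013,0,1,0,0,0,0,1,0,0,0,0,1]' && python3 -m inch '[0,0,0,0,-1,0,0,0,0,-1,0,0,0,0,-1,0,0,0,0,-1,0,0,0,0,-1,0,0,0,0,-1,0,0,0,0,-1,0,0,0,0,-1,0,0,0,0,-1,0,0,0,0,-1]' 15
```

```text
t: 5.55
ee_pos: [0.463, 0.1579, 0.0997]
tool_rot: [-3.141, -0.0, 1.9]
ft_force: [-0.5, 0.3, -0.1]
gripper_width: 0.0912
gripper_force: 0.0
t: 6.38
ee_pos: [0.4628, 0.1579, 0.0994]
tool_rot: [-3.141, -0.0, 1.899]
ft_force: [-0.4, 0.3, -0.2]
gripper_width: 0.0365
gripper_force: 15.0
```

```bash
python3 -m inch '[0,0,-0.01,0,-1,0,0,-0.015,0,-1,0,0,-0.02,0,-1,0,0,-0.015,0,-1,-0.0299,-0.0041,0,0,-1,-0.0299,-0.0041,0,0,-1,-0.0299,-0.0041,0,0,-1,-0.0299,-0.0041,0,0,-1,-0.0299,-0.0041,0,0,-1,-0.0299,-0.0041,0,0,-1,-0.0299,-0.0041,0,0,-1,0,0,0,0,-1]' && python3 -m inch '[0,0,0,-0.1,-1,0,0,0,-0.1,-1,0,0,0,-0.1,-1,0,0,0,-0.1,-1,0,0,0,-0.1,-1,0,0,0,-0.1,-1,0,0,0,-0.1,-1,0,0,0,-0.1,-1,0,0,0,-0.1,-1,0,0,0,0,-1,0,0,0,0,-1]'
python3 - <<'E'
from bench import status
s=status.read_state();print(s["ee_pos"].round(4),s["tool_rot"].round(3),s["ft_force"].round(2),s["gripper_width"])
E
```

```text
t: 7.38
ee_pos: [0.5044, -0.0539, 0.1601]
tool_rot: [3.141, 0.003, 1.895]
ft_force: [-0.3, 0.3, -1.1]
gripper_width: 0.0365
gripper_force: 15.0
t: 8.3
ee_pos: [0.5031, -0.0491, 0.1597]
tool_rot: [3.141, 0.0, 2.797]
ft_force: [-0.2, -0.1, -2.1]
gripper_width: 0.0362
gripper_force: 15.0
[ 0.5031 -0.0491  0.1597] [3.141 0.    2.797] [-0.18 -0.11 -2.08] 0.03622643343388526
```

```bash
python3 -m inch '[0,0,0.012,0,-1,0,0,0.012,0,-1,0,0,0.012,0,-1,0,0,0.009,0,-1,0,0,0.004,0,-1,0,0,0,0,-1,0,0,0,0,-1]' && python3 -m inch '[-0.0004,-0.0025,0,0,-1,-0.0004,-0.0025,0,0,-1,-0.0004,-0.0025,0,0,-1,-0.0004,-0.0025,0,0,-1,0,0,0,0,-1,0,0,0,0,-1]'
```

```text
t: 8.88
ee_pos: [0.5034, -0.0494, 0.1107]
tool_rot: [3.141, 0.0, 2.798]
ft_force: [-1.1, -0.4, -0.6]
gripper_width: 0.0366
gripper_force: 15.0
t: 9.38
ee_pos: [0.5013, -0.0596, 0.1106]
tool_rot: [3.141, 0.0, 2.798]
ft_force: [0.3, 0.8, -0.6]
gripper_width: 0.0368
gripper_force: 15.0
```

```bash
for i in 1; do python3 -m inch '[-0.00016,-0.001,0,0,-1,-0.00016,-0.001,0,0,-1,-0.00016,-0.001,0,0,-1,0,0,0,0,-1]'; python3 -m inch '[-0.00016,-0.001,0,0,-1,0,0,0,0,-1]';python3 -m inch '[-0.00016,-0.001,0,0,-1,0,0,0,0,-1]'; done
```

```text
t: 9.72
ee_pos: [0.5015, -0.0621, 0.1106]
tool_rot: [3.14, 0.001, 2.798]
ft_force: [2.3, 2.7, -0.3]
gripper_width: 0.0367
gripper_force: 15.0
t: 9.88
ee_pos: [0.5016, -0.0628, 0.1107]
tool_rot: [3.139, 0.002, 2.798]
ft_force: [2.7, 4.1, -1.8]
gripper_width: 0.0368
gripper_force: 15.0
t: 10.05
ee_pos: [0.5018, -0.0636, 0.1108]
tool_rot: [3.139, 0.002, 2.798]
ft_force: [3.5, 5.2, -1.0]
gripper_width: 0.0368
gripper_force: 15.0
```

```bash
python3 -m inch '[-0.001,0.00016,0,0,-1,0,0,0,0,-1,0,0,0,0,-1]'; python3 -m inch '[-0.0007,0.0001,0,0,-1,0,0,0,0,-1,0,0,0,0,-1]'
```

```text
t: 10.3
ee_pos: [0.5022, -0.0642, 0.1107]
tool_rot: [3.14, 0.001, 2.799]
ft_force: [3.4, 3.8, -1.1]
gripper_width: 0.0368
gripper_force: 15.0
t: 10.55
ee_pos: [0.5024, -0.0644, 0.1106]
tool_rot: [3.141, 0.001, 2.799]
ft_force: [2.9, 5.2, -0.1]
gripper_width: 0.0362
gripper_force: 15.0
```

```bash
python3 -m inch '[-0.001,0.00016,0,0,-1,0,0,0,0,-1,0,0,0,0,-1]'; python3 -m inch '[-0.00016,-0.001,0,0,-1,0,0,0,0,-1,0,0,0,0,-1]'; python3 -m inch '[-0.00016,-0.001,0,0,-1,0,0,0,0,-1,0,0,0,0,-1]'
```

```text
t: 10.8
ee_pos: [0.5027, -0.0644, 0.1105]
tool_rot: [3.141, -0.001, 2.799]
ft_force: [1.9, 6.0, 1.9]
gripper_width: 0.0362
gripper_force: 15.0
t: 11.05
ee_pos: [0.5027, -0.0647, 0.1106]
tool_rot: [3.139, -0.001, 2.798]
ft_force: [1.5, 7.1, 1.9]
gripper_width: 0.0367
gripper_force: 15.0
t: 11.3
ee_pos: [0.5026, -0.0651, 0.1107]
tool_rot: [3.138, -0.001, 2.798]
ft_force: [2.3, 9.6, 2.8]
gripper_width: 0.0367
gripper_force: 15.1
```

```bash
python3 -m inch '[0.0002,0.0012,0,0,-1,0,0,0,0,-1,0,0,0,0,-1]'; python3 -m inch '[0,0,0.001,0,-1,0,0,0.001,0,-1,0,0,0,0,-1,0,0,0,0,-1]';  python3 -m inch '[0,0,0.0007,0,-1,0,0,0,0,-1,0,0,0,0,-1]'
```

```text
t: 11.55
ee_pos: [0.5027, -0.0648, 0.1107]
tool_rot: [3.14, -0.001, 2.798]
ft_force: [0.7, 5.8, 1.0]
gripper_width: 0.0366
gripper_force: 15.0
t: 11.88
ee_pos: [0.5028, -0.0649, 0.1092]
tool_rot: [3.14, -0.0, 2.798]
ft_force: [0.5, 6.0, 5.0]
gripper_width: 0.0368
gripper_force: 15.0
t: 12.13
ee_pos: [0.5028, -0.0649, 0.1086]
tool_rot: [3.14, -0.0, 2.798]
ft_force: [0.6, 6.0, 6.1]
gripper_width: 0.0366
gripper_force: 15.0
```

```bash
python3 -m inch '[0,0,0.0007,0,-1,0,0,0,0,-1,0,0,0,0,-1]'; python3 -m inch '[0,0,0.0006,0,-1,0,0,0,0,-1,0,0,0,0,-1]'
```

```text
t: 12.38
ee_pos: [0.5028, -0.0649, 0.1079]
tool_rot: [3.14, -0.0, 2.798]
ft_force: [0.2, 6.3, 5.1]
gripper_width: 0.0364
gripper_force: 15.0
t: 12.63
ee_pos: [0.5029, -0.0648, 0.1077]
tool_rot: [3.14, -0.0, 2.798]
ft_force: [0.2, 6.9, 7.8]
gripper_width: 0.0367
gripper_force: 15.0
```

```bash
python3 -m inch '[0.00016,0.001,0,0,-1,0,0,0,0,-1,0,0,0,0,-1]'; python3 -m inch '[0,0,0,0,-0.1,0,0,0,0,-0.1,0,0,0,0,0,0,0,0,0,0.1,0,0,0,0,0.3,0,0,0,0,0.3,0,0,0,0,0.3,0,0,0,0,0.3]'
python3 - <<'E'
import pickle;from bench import status,cams
s=status.read_state();d={n:cams.camera(n) for n in("scene","side")};print(s["t"],s["ft_force"])
pickle.dump((s,d),open("c4.pkl","wb"))
E
```

```text
t: 12.88
ee_pos: [0.5029, -0.0646, 0.1077]
tool_rot: [3.141, 0.0, 2.799]
ft_force: [-0.1, 3.6, 7.6]
gripper_width: 0.0364
gripper_force: 15.0
t: 13.55
ee_pos: [0.503, -0.0647, 0.1063]
tool_rot: [-3.141, -0.0, 2.799]
ft_force: [-0.1, 0.8, 0.6]
gripper_width: 0.0593
gripper_force: 0.0
13.55 [-0.06698763  0.76169296  0.59814566]
```

```bash
python3 -m inch '[0,0,-0.008,0,0.4,0,0,-0.016,0,0.4,0,0,-0.025,0,0.4,0,0,-0.03,0,0.4,0,0,-0.03,0,0.4,0,0,-0.025,0,0.4,0,0,0,0,0.4,0,0,0,0,0.4,0,0,0,0,0.4]' && python3 snap.py w5
python3 - <<'E'
import cv2,numpy as np
from bench import cams
import pickle
d={n:cams.camera(n) for n in("scene","side")};pickle.dump(d,open("c5.pkl","wb"))
b=cv2.imread("pics/w5.png");cu=dict(interpolation=cv2.INTER_CUBIC)
g=d["side"]["frame"][:,:,::-1];f=d["scene"]["frame"][:,:,::-1]
out=np.zeros((600,800,3),np.uint8)
out[:,:480]=cv2.resize(b[80:330,160:360],(480,600),**cu)
out[:300,480:]=cv2.resize(g[170:270,285:392],(320,300),**cu)
out[300:,480:]=cv2.resize(f[250:370,345:473],(320,300),**cu)
cv2.imwrite("pics/p5.png",out)
E
```

```text
t: 14.4
ee_pos: [0.5026, -0.0646, 0.2401]
tool_rot: [-3.141, -0.001, 2.799]
ft_force: [-0.2, 0.3, -0.2]
gripper_width: 0.064
gripper_force: 0.0
w5 [ 0.5026 -0.0646  0.2401] [-3.141e+00 -1.000e-03  2.799e+00]
```

View pics/p5.png

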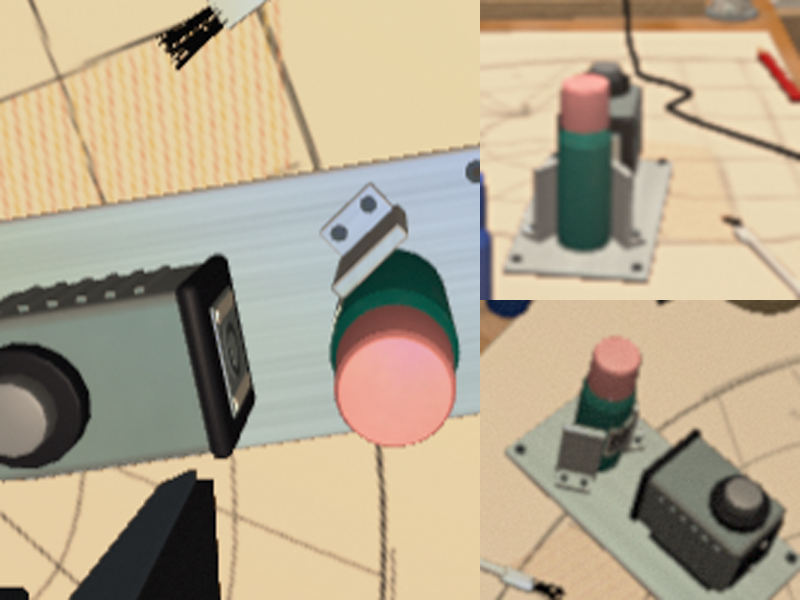

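Placed upright, with the cap at wrist crop (395,388), the cheeks on both sides in the side view, and the label turned towards the window. I'll check the label angle from over the head, which is on the way to the button.

```bash
python3 -m inch '[-0.001,-0.033,0.006,0,0.4,-0.001,-0.033,0.006,0,0.4,-0.001,-0.033,0.006,0,0.4,-0.001,-0.033,0.006,0,0.4,-0.001,-0.033,0.006,0,0.4,0,0,0,0,-1,0,0,0,0,-1,0,0,0,0,-1,0,0,0,0,-1]' && python3 snap.py w6
python3 - <<'E'
import cv2,numpy as np
b=cv2.imread("pics/w6.png");print(b[:280,460:].shape)
cv2.imwrite("pics/p6.png",cv2.resize(b[130:290,440:640],None,fx=3.75,fy=3.75,interpolation=cv2.INTER_CUBIC)) if 0 else cv2.imwrite("pics/p6.png",cv2.resize(b[120:300,400:640],(800,600),interpolation=cv2.INTER_CUBIC))
E
```

```text
t: 15.3
ee_pos: [0.4527, -0.2208, 0.2103]
tool_rot: [3.141, -0.0, 2.8]
ft_force: [0.9, 0.2, 0.3]
gripper_width: 0.04
gripper_force: 0.0
w6 [ 0.4527 -0.2208  0.2103] [ 3.141 -0.     2.8  ]
(280, 180, 3)
```

View pics/p6.png

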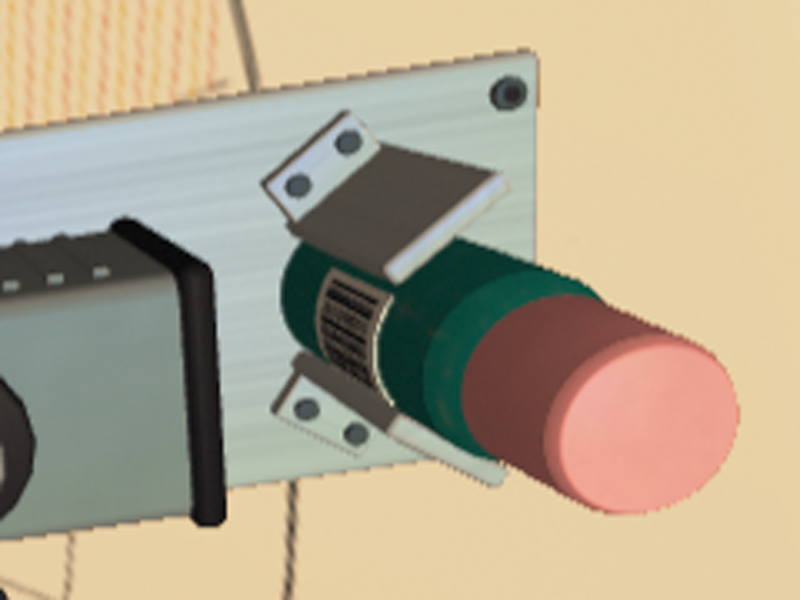

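The label shows squarely between the cheeks, with its edges at crop x 320–392 and y 268–403. I'll fit it numerically.

Run:
```python
import pickle;from h import *
s,c=pickle.load(open("w6.pkl","rb"));W=wristcam(s,c)
s5,c5=pickle.load(open("w5.pkl","rb"));W5=wristcam(s5,c5)
cr=lambda a,x,y,k:(np.array(a,float)+.5)/k-.5+[x,y]
uv=cr([[649,424],[330,268],[392,290],[393,403]],400,120,10/3)
u5=cr([[395,388]],160,80,2.4)
R,a=.0212,.63
def f(q,z0=.008):
    M=np.array([[0,0,.13],[R*np.cos(a),-R*np.sin(a),.028],[R*np.cos(a),-R*np.sin(a),.062],[R*np.cos(a),R*np.sin(a),.062]])+[0,0,z0]
    return np.r_[(proj(W,place(q,M))-uv).ravel(),(proj(W5,place(q,M[:1]))-u5).ravel()]
r=least_squares(f,[.503,-.065,-1.757]);print(r.x,f(r.x).round(1))
from bench import status
p=np.array([.5006,-.0642,-1.757]);print("trigger",place(p,[[.124,0,.106]]),place([.5028,-.0648,-1.757],[[.124,0,.106]]))
```

```text
[ 0.49983132 -0.06458372 -1.74923322] [ 1.   0.4  0.  -0.9 -0.6  1.2  0.1 -1.2 -0.7  0.3]
trigger [[ 0.47764394 -0.18605655  0.106     ]] [[ 0.47984394 -0.18665655  0.106     ]]
```

Label yaw is −1.749 against the reader's −1.757, and the position is within 1 mm. Pressing the trigger next.

```bash
python3 -m inch '[-0.0063,0.0205,0,0,-1,-0.0064,0.0206,0,0,-1,0,0,0,0,-1,0,0,0.025,0,-1,0,0,0.025,0,-1,0,0,0.02,0,-1,0,0,0.015,0,-1,0,0,0.01,0,-1,0,0,0,0,-1,0,0,0,0,-1]' && python3 -m inch '[0,0,0.004,0,-1,0,0,0.004,0,-1,0,0,0,0,-1,0,0,0,0,-1]'
```

```text
t: 16.18
ee_pos: [0.4783, -0.1871, 0.1156]
tool_rot: [3.142, -0.0, 2.8]
ft_force: [0.7, 0.2, 0.4]
gripper_width: 0.0007
gripper_force: 0.0
t: 16.52
ee_pos: [0.4782, -0.1874, 0.1076]
tool_rot: [3.142, 0.0, 2.799]
ft_force: [-0.2, 0.3, -0.6]
gripper_width: 0.0002
gripper_force: 0.0
```

```bash
python3 -m inch '[0,0,0.002,0,-1,0,0,0.002,0,-1,0,0,0.002,0,-1,0,0,0,0,-1]' && python3 -m inch '[0,0,0.001,0,-1,0,0,0.0007,0,-1,0,0,0,0,-1,0,0,0,0,-1]'
```

```text
t: 16.85
ee_pos: [0.4786, -0.1876, 0.1016]
tool_rot: [-3.142, 0.001, 2.799]
ft_force: [-0.6, 0.3, 2.6]
gripper_width: 0.0007
gripper_force: 1.6
t: 17.18
ee_pos: [0.4786, -0.1875, 0.1003]
tool_rot: [-3.142, 0.001, 2.799]
ft_force: [0.3, -0.6, 5.5]
gripper_width: 0.0004
gripper_force: 2.6
```

```bash
python3 -m inch '[0,0,0.0008,0,-1,0,0,0,0,-1,0,0,0,0,-1]' && python3 -m inch '[0,0,-0.005,0,-1,0,0,-0.01,0,-1,0,0,-0.025,0,-1,0,0,-0.03,0,-1,0,0,-0.03,0,-1,0,0,-0.02,0,-1,0,0,0,0,-1,0,0,0,0,-1,0,0,0,0,-1]'
python3 - <<'E'
import pickle;from h import *
from bench import cams
d=pickle.load(open("c5.pkl","rb"))
for n in("scene","side"):
    f=cams.camera(n)["frame"].astype(int);g=d[n]["frame"].astype(int)
    def cap(f):
        m=((f[...,0]>150)&(f[...,1]>70)&(f[...,1]<f[...,0]*.75)&(f[...,2]>f[...,1]*.9)).astype(np.uint8)
        k,_,st,ce=cv2.connectedComponentsWithStats(m);i=1+st[1:,4].argmax();return st[i].tolist(),ce[i].round(2)
    print(n,cap(g),cap(f))
E
```

```text
t: 17.43
ee_pos: [0.4786, -0.1876, 0.1002]
tool_rot: [-3.142, 0.002, 2.799]
ft_force: [-0.9, 0.3, 9.4]
gripper_width: 0.0005
gripper_force: 4.9
t: 18.18
ee_pos: [0.4772, -0.1869, 0.2179]
tool_rot: [3.141, -0.003, 2.799]
ft_force: [-0.5, -1.0, -0.3]
gripper_width: 0.0005
gripper_force: 0.0
scene ([391, 266, 17, 13, 75], array([398.47, 271.75])) ([391, 266, 16, 15, 100], array([398.3, 272.9]))
side ([313, 194, 15, 19, 229], array([319.78, 202.99])) ([313, 194, 15, 19, 226], array([319.81, 202.86]))
```

The button bottomed out at 9.4 N, and the bottle hasn't moved since it was released. Handing in.

```bash
python3 -c "
from bench import robot
print(robot.job_done())"
```

```text
the job is handed in; nothing more can be done
None
```

I stood the paint bottle upright in the reader's vee with its label within about 1° of square to the window, let go of it, pressed the trigger fully down, and handed the job in at about 18 s; I never touched the flux bottle or the jar.

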